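Point out the capacitor for the self-timer photo

TASK

Document the capacitor that is to be replaced: push the magnifier's lens aside, either way, until it no longer hangs over the circuit board, then press the button on the loose shutter box fully down to start the camera's self-timer. Then point with the fingertips, from straight above, at the middle of the widest of the three round cans on the board, about 2 cm above its top, hold still for two seconds and finish there, still pointing, for the photo. Lift nothing, do not touch the board or its cans, and leave the shutter box and everything else on the bench where they stand.

Things in the scene. Friction and masses are not known exactly. Their poses are not given: they have to be found in the camera images.
- wide_can: the widest of three round electrolytic capacitors standing upright on the circuit board: black sleeve, bare aluminium top, 35 mm in diameter, 30 mm high; origin at the centre of its underside, z up, so its top centre is at z = +30 mm. Fixed to the board. The one to point at; any of the three cans may stand in any of three places in a row along the board's y, about 45 mm apart.
- tall_can: another can of the same look, 22 mm in diameter, 45 mm high; origin at the centre of its underside. Fixed to the board, not to be touched.
- medium_can: another can of the same look, 25 mm in diameter, 36 mm high; origin at the centre of its underside. Fixed to the board, not to be touched.
- board: green circuit board 100 (x) by 140 (y) mm on a dark steel holder plate 110 by 150 mm; fixed to the bench; origin at the centre of the holder's underside on the bench, board surface 20 mm above it (the cans stand on it, other parts on it reach up to 32 mm above the bench). Not to be touched.
- mag_stand: fixed stand of the bench magnifier, beyond the board (board's +x side, about 160 mm from its centre): round dark base 84 mm in diameter, 12 mm high, with a 14 mm post up to 135 mm; origin at the centre of the base's underside. The lens arm's vertical hinge axis passes through it.
- lens_arm (a joint): angle of the magnifier's arm about the vertical post (rad, -1.7 to 1.7, positive counter-clockwise from above). At 0 the lens hangs over the board (the arm points along the stand's -x). Stiff hinge: about 1 N at the lens moves it, and it stays where it is left. Beyond 0.95 either way the lens is clear of the board.
- lens_center (a point): centre of the magnifier's lens, 160 mm from the hinge axis and 120 mm above the bench: round glass in a black ring of 90 mm outer diameter, the ring 12 mm thick (114 to 126 mm above the bench), carried by a 10 mm rod from the post.
- shutter_box: loose grey box 80 (x) by 60 (y) by 26 (z) mm, 0.35 kg, lying on the bench to the left or right of the board, with one round button on its top; origin at the centre of its underside. Stays where it is.
- release_top (a point): centre of the top of the white button (28 mm in diameter) in a black housing at the middle of the shutter box; when up it stands 48 mm above the bench.
- release (a joint): how far the button is pressed down (m): 0 up, 0.006 fully down, which takes 5 N; it springs back.
- solder_spool: bystander: spool of solder lying flat, 60 mm in diameter, 40 mm high; loose; origin at the centre of its underside.
- battery: bystander: upright block battery 26 by 17 by 49 mm; loose; origin at the centre of its underside.
- spare_can: bystander: a loose capacitor standing on the bench beside the board (not on it), 25 mm in diameter, 36 mm high; origin at the centre of its underside.
- cleaner_tin: bystander: round open steel tin filled with brass, 68 mm in diameter, 35 mm high; loose; origin at the centre of its underside.
- screwdriver: bystander: screwdriver lying along y between robot and board; loose.
- multimeter: bystander: black multimeter lying flat, 150 by 78 by 43 mm; loose; origin at the centre of its underside.
- pliers: bystander: pliers with blue handles lying flat, about 170 mm long; loose.
Mind the look-alikes: they are no part of the job. What is shaped like the shutter_box but blue or purple is not meant.

How it is judged:
By the outcome, as a careful person would: the job done as asked, in the order asked, and still so for the second after the job is handed in, with the robot touching nothing.
It also fails if it takes over 61 s, if anything falls off the work surface, if the arm or the gripper's body presses on something with over 40 N, if the wrist force passes 120 N, or if a joint passes its speed limit or range.

ROBOT

A 6-joint arm with a two-finger parallel gripper is mounted at the origin on the work surface. World frame = base frame: x ahead of the robot, y to its left, z up, the work surface at z = 0. Lengths are in m, angles in rad, forces in N, time in s.
With the tool pointing down it reaches from about 0.35 to 0.875 m from the base axis. Payload 4.2 kg.
Tool frame: the origin (TCP) lies between the finger pads, 19 mm behind the fingertips; this is the grasp point; z points along the fingers, y is the line along which they close (so a half turn about z gives the same grasp; the last joint's range is limited). The gripper opens to 87 mm and grips with 3 to 60 N. Pads are 19 mm wide; open, the fingers measure 117 mm over their backs; the gripper's body (75 mm by 190 mm) begins 51 mm behind the grasp point.
Start: joints at [-0.971, 0.385, 0.008, 0, -1.194, -0.259], TCP at [0.209, -0.589, 0.241] pointing down, gripper open.
Joint ranges: [-3.14, 3.14], [-1.21, 2.06], [-1.07, 1.41], [-3.16, 2.05], [-2.99, -0.16], [-3.1, 3.1]. Speed limits (rad/s): [2.79, 2.79, 3.14, 3.14, 3.14, 3.14].

INTERFACE

Orientations are given as [roll, pitch, yaw] about the fixed x, y, z axes, in that order (R = Rz(yaw) Ry(pitch) Rx(roll)).
In Python, from rig import robot, eyes, spotter gives the robot as it stands. The module is installed in compiled form; this text tells all that it offers.
- The arm moves only by the tool drive_tool, never from a script. Its argument "targets" is one flat list of numbers, 6 for each row, row after row: the shift along the world's x, y, z normalised to -1 to 1, where 1 is 5 cm, then the turn, a rotation vector about the world's x, y, z normalised to -1 to 1, where 1 is 0.15 rad. A call has 1 to 12 rows; each row shifts and turns the commanded pose from where the row before left it; what a row does not reach is not made up. A row lasts 1/8 s, in which the tool goes at most 62.5 mm and 10.7 degrees, less where a joint would pass 70% of its speed; a pose out of reach is approached as far as the arm can. A call with a number of a shift or a turn outside -1 to 1 is refused whole. A call with a gripper value outside its range is refused whole. "jaw" is the opening, from 0 (shut) to 1 (fully open), set as the call begins (left out, the last holds). The fingers move at their own pace and stop on an object; "squeeze" is the grip in N (left out, the last holds). Time passes only in rows, so rows that do not move let the fingers close. It gives the time, the measured TCP pose, the force, the opening and the grip force at its end, in the units of the state.
- robot.get_obs(): the state, without advancing time (a new reading comes with each control period).
- eyes.camera(name): name is "scene" or "top" or "wrist"; returns a dict with "img" (420x560x3 uint8, red, green, blue), "depth" (420x560 float32, m along the optical axis (not along the pixel's ray), 0 where there is no reading), "vertical_fov" (degrees; the focal length in pixels is half the picture's height over the tangent of half this angle, whatever the lens; pixels are square), "cx", "cy" (the principal point, pixels), "R" (3x3) and "t" (3): a world point X has camera coordinates R X + t. Camera axes: x right, y down, z forward; pixel columns grow to the right and rows downward; lengths in m; the calibration is good to about 2 mm. A picture is of the moment at which its call begins.
- robot.job_done(): hands the job in; it is judged then, once.
Trained networks look in a picture, given as the dict that the camera call returned (one of the last four; its "shot" number tells which), for a name from the list of things; names that differ only in an ending like _2 or _b are one class to them, and where a whole thing is asked for, a point or a joint stands for the part that bears it (a point fixed in the world has none). Each returns a list of dicts, best first, with "p" (0 to 1); they miss things now and then, are a little off and sometimes report something else, mostly with a low value. They report only what shows in the picture. A call takes as long as a camera call. They do not tell look-alikes from the thing itself.
- spotter.outline_of(picture, target): "mask" (420x560 bool, what is visible of it) and "centre" ([column, row] in pixels, amid what is visible of it).
- spotter.landmark_of(picture, target): "centre" ([column, row] in pixels: a listed point, or the origin of a listed thing).
The state is a dict: "time_s": time; "qpos": joint angles; "joint_velocities": joint speeds; "tau": joint torques, N m; "tool_pos": TCP position; "tool_rot": TCP orientation; "contact_force": force on the tool from outside, world axes, zero at the start; "moment": the same for the moment, N m; "finger_gap": finger opening in m; "grip_force": force on a finger pad.
Only numpy, scipy, OpenCV 4.12 (cv2) and the standard library are available. Lean on these libraries where they do the work, as an engineer would, in place of code of your own. Each camera call takes 0.05 s, during which the arm holds its last target. There are 200 camera calls.

## Working session

There is one attempt and no reset: what is moved stays moved. The work goes in short steps, Python scripts to look and compute and a tool call to move; the robot and the scene stay as the last step left them, time stands still between calls to the robot, and variables do not carry over. Pictures are saved under pics/ and viewed, at most 10 in all, crops included, and the job is handed in when it is done.

Besides the shell and the picture viewer there is one more tool, called after "Emit:" as a command line: name --argument value ..., lists and objects as JSON in quotes. drive_tool: Moves the arm, as the interface text tells. Scaled input: -1 to 1 covers 5 cm each way for a shift and 0.15 rad each way for a turn. Its arguments: {"type":"object","properties":{"targets":{"type":"array","items":{"type":"number","minimum":-1,"maximum":1}},"jaw":{"type":"number"},"squeeze":{"type":"number"}},"required":["targets"]}

```bash
mkdir -p pics; cat > h.py <<'E'
import numpy as np, cv2
from rig import robot, eyes, spotter
def f(c): return 210/np.tan(np.radians(c["vertical_fov"])/2)
def world(c,u,v,z=None):
    d=np.array([(u-c["cx"])/f(c),(v-c["cy"])/f(c),1.]); R,t=c["R"],c["t"]
    o=-R.T@t; w=R.T@d
    if z is None:
        p=c["depth"][int(round(v))-1:int(round(v))+2,int(round(u))-1:int(round(u))+2]; p=p[p>0]
        s=np.median(p) if p.size else np.nan
    else: s=(z-o[2])/w[2]
    return o+s*w
def save(c,n): cv2.imwrite(f"pics/{n}.png",cv2.cvtColor(c["img"],cv2.COLOR_RGB2BGR))
E
python3 - <<'E'
from h import *
np.set_printoptions(precision=3,suppress=True)
a=eyes.camera("scene");b=eyes.camera("top");save(a,"s0");save(b,"t0")
for n,z in dict(wide_can=.02,tall_can=.02,medium_can=.02,board=0,mag_stand=0,lens_center=.12,shutter_box=0,release_top=.048,spare_can=0,solder_spool=0,battery=0,cleaner_tin=0,multimeter=0).items():
    for k,c in (("s",a),("t",b)):
        for r in spotter.landmark_of(c,n)[:3]: print(n,k,round(r["p"],2),np.round(r["centre"]),world(c,*r["centre"],z))
E
```

```text
wide_can s 0.7 [260. 236.] [ 0.511 -0.015  0.02 ]
wide_can t 0.28 [203. 250.] [0.474 0.229 0.02 ]
tall_can s 0.71 [253. 245.] [ 0.514 -0.053  0.02 ]
tall_can s 0.33 [264. 236.] [ 0.518 -0.01   0.02 ]
tall_can t 0.42 [308. 235.] [ 0.514 -0.06   0.02 ]
medium_can s 0.51 [272. 232.] [0.527 0.014 0.02 ]
medium_can t 0.43 [276. 231.] [0.526 0.026 0.02 ]
medium_can t 0.4 [294. 179.] [ 0.673 -0.022  0.02 ]
board s 0.83 [263. 242.] [ 0.516 -0.011  0.   ]
board t 0.86 [292. 238.] [ 0.51  -0.017  0.   ]
mag_stand s 0.16 [263. 243.] [ 0.516 -0.014  0.   ]
mag_stand t 0.68 [292. 177.] [ 0.683 -0.017  0.   ]
lens_center s 0.75 [259. 202.] [ 0.512 -0.016  0.12 ]
lens_center t 0.76 [292. 232.] [ 0.507 -0.016  0.12 ]
shutter_box s 0.92 [319. 221.] [0.594 0.147 0.   ]
shutter_box s 0.88 [295. 194.] [0.463 0.24  0.   ]
shutter_box t 0.84 [208. 250.] [0.473 0.216 0.   ]
shutter_box t 0.8 [231. 206.] [0.6   0.156 0.   ]
shutter_box t 0.61 [158. 268.] [0.426 0.356 0.   ]
release_top s 0.63 [296. 197.] [0.515 0.154 0.048]
release_top s 0.62 [292. 185.] [0.471 0.207 0.048]
release_top s 0.48 [178. 286.] [ 
[... 189 characters left out ...]
[348. 209.] [0.634 0.243 0.   ]
spare_can t 0.63 [196. 196.] [0.627 0.256 0.   ]
spare_can t 0.61 [305. 290.] [ 0.363 -0.053  0.   ]
spare_can t 0.44 [290. 238.] [ 0.508 -0.011  0.   ]
solder_spool s 0.87 [179. 286.] [ 0.444 -0.242  0.   ]
solder_spool t 0.69 [372. 263.] [ 0.438 -0.238  0.   ]
battery s 0.69 [238. 325.] [ 0.623 -0.264  0.   ]
battery s 0.47 [263. 242.] [ 0.514 -0.008  0.   ]
battery t 0.49 [378. 204.] [ 0.607 -0.263  0.   ]
cleaner_tin s 0.89 [391. 215.] [0.748 0.278 0.   ]
cleaner_tin s 0.73 [313. 266.] [ 0.668 -0.027  0.   ]
cleaner_tin t 0.87 [189. 153.] [0.754 0.28  0.   ]
multimeter s 0.64 [369. 180.] [0.62  0.434 0.   ]
multimeter t 0.64 [133. 201.] [0.614 0.433 0.   ]
```

```bash
python3 -c "
import cv2;a=cv2.imread('pics/s0.png');b=cv2.imread('pics/t0.png')
cv2.imwrite('pics/st.png',cv2.resize(cv2.vconcat([a,b]),(448,600)) if 0 else b)"
```

```text
(no output)
```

View pics/t0.png

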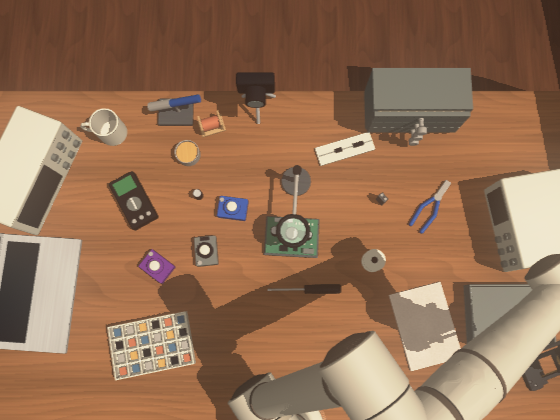

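View pics/s0.png

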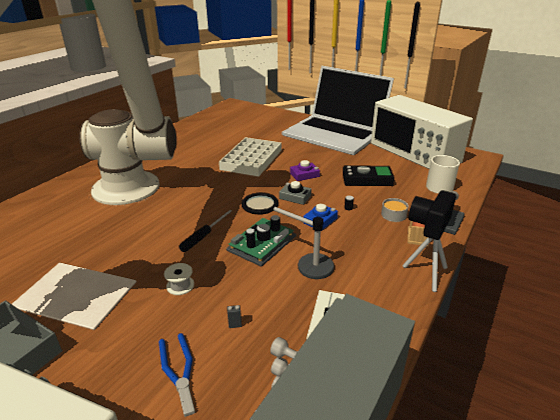

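The top view shows three boxes with a button: grey at (206,250), blue at (232,207) and purple at (156,266). The grey one fits the description. The lens is at (292,232), over the board, and the stand is at (295,181). I'll confirm the grey box in one crop.

```bash
python3 - <<'E'
from h import *
np.set_printoptions(precision=3,suppress=True)
b=cv2.imread('pics/t0.png')
cv2.imwrite('pics/c0.png',cv2.resize(b[150:300,130:330],(800,600),interpolation=cv2.INTER_CUBIC))
o=robot.get_obs();print(o["time_s"],o["tool_pos"],o["tool_rot"],o["finger_gap"])
c=eyes.camera("top")
print([world(c,u,v) for u,v in ((205,250),(297,171),(292,232))])
print(world(c,205,250,.048))
E
```

```text
1.4 [ 0.209 -0.589  0.241] [-3.142  0.    -2.801] 0.08716556345324342
[array([0.469, 0.219, 0.048]), array([ 0.667, -0.029,  0.135]), array([ 0.508, -0.015,  0.122])]
[0.469 0.219 0.048]
```

View pics/c0.png

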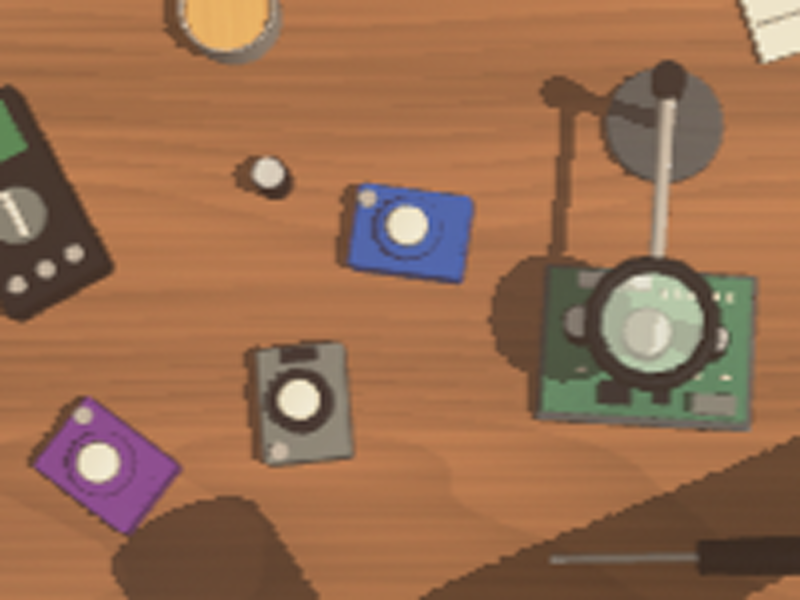

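The crop confirms it: the grey box has a white button in a black housing at crop (298,400), which is world (0.469, 0.219, 0.048). The blue and purple boxes are look-alikes. I'll push the lens to −y, where there is free space, coming in from its +y side.

Emit:
drive_tool --targets '[0.44, 0.96, 0.1, 0, 0, -0.19, 0.44, 0.96, 0.1, 0, 0, -0.19, 0.44, 0.96, 0.1, 0, 0, -0.19, 0.44, 0.96, 0.1, 0, 0, -0.19, 0.44, 0.96, 0.1, 0, 0, -0.19, 0.44, 0.96, 0, 0, 0, -0.19, 0.44, 0.96, 0, 0, 0, -0.19, 0.44, 0.96, 0, 0, 0, -0.19, 0.44, 0.96, 0, 0, 0, -0.19, 0.44, 0.96, 0, 0, 0, -0.19, 0.44, 0.96, 0, 0, 0, -0.19, 0.44, 0.96, 0, 0, 0, -0.19]' --jaw 0

```text
time_s: 2.95
tool_pos: [0.4734, -0.0113, 0.2667]
tool_rot: [3.141, 0.001, 3.14]
contact_force: [0.3, -0.3, 0.1]
finger_gap: 0.0005
grip_force: 0.0
```

Emit:
drive_tool --targets '[0.42, 0.98, 0, 0, 0, 0, 0.42, 0.98, 0, 0, 0, 0, 0, 0, 0, 0, 0, 0, 0, 0, 0, 0, 0, 0]'

```text
time_s: 3.45
tool_pos: [0.5146, 0.0849, 0.266]
tool_rot: [-3.141, -0.001, 3.141]
contact_force: [-0.3, 0.8, -0.3]
finger_gap: 0.0006
grip_force: 0.0
```

Emit:
drive_tool --targets '[0, 0, -0.97, 0, 0, 0, 0, 0, -0.97, 0, 0, 0, 0, 0, -0.97, 0, 0, 0, 0, 0, 0, 0, 0, 0, 0, -0.35, 0, 0, 0, 0, 0, -0.35, 0, 0, 0, 0, -0.1, -0.33, 0, 0, 0, 0, -0.1, -0.33, 0, 0, 0, 0, -0.1, -0.33, 0, 0, 0, 0]'

```text
time_s: 4.58
tool_pos: [0.4997, -0.0006, 0.1212]
tool_rot: [3.141, 0.001, 3.14]
contact_force: [1.0, 1.1, -0.3]
finger_gap: 0.0001
grip_force: 0.4
```

Emit:
drive_tool --targets '[0, -0.34, 0, 0, 0, 0, 0, -0.34, 0, 0, 0, 0, 0, -0.34, 0, 0, 0, 0, 0.09, -0.33, 0, 0, 0, 0, 0.09, -0.33, 0, 0, 0, 0, 0.09, -0.33, 0, 0, 0, 0, 0.18, -0.29, 0, 0, 0, 0, 0.18, -0.29, 0, 0, 0, 0, 0.23, -0.25, 0, 0, 0, 0, 0.23, -0.25, 0, 0, 0, 0, 0, 0, 0, 0, 0, 0]'

```text
time_s: 5.95
tool_pos: [0.5556, -0.1549, 0.1206]
tool_rot: [-3.141, 0.001, 3.139]
contact_force: [0.1, -0.3, -0.7]
finger_gap: 0.0006
grip_force: 0.0
```

```bash
python3 - <<'E'
from h import *
c=eyes.camera("top");save(c,"t1")
for r in spotter.landmark_of(c,"lens_center")[:2]: print(r["p"],r["centre"],world(c,*r["centre"],.12))
cv2.imwrite('pics/c1.png',cv2.resize(cv2.imread('pics/t1.png')[140:290,180:380],(800,600),interpolation=cv2.INTER_CUBIC))
E
```

```text
(no output)
```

View pics/c1.png

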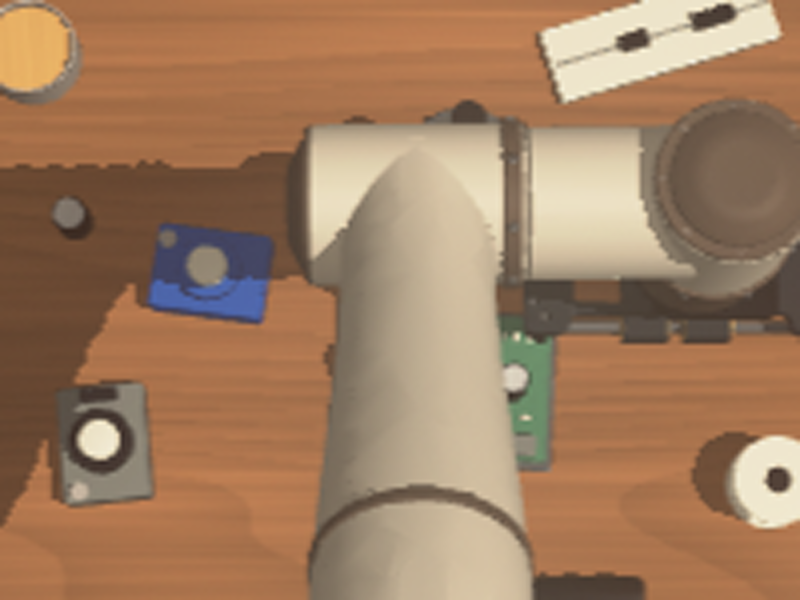

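The arm hides the lens in this view. I'll back off, rise, move over the shutter box and look from there.

Emit:
drive_tool --targets '[-0.5, 0.2, 0, 0, 0, 0, 0, 0, 0.8, 0, 0, 0, 0, 0, 0.8, 0, 0, 0, -0.15, 0.91, 0, 0, 0, 0, -0.15, 0.91, 0, 0, 0, 0, -0.15, 0.91, 0, 0, 0, 0, -0.15, 0.91, 0, 0, 0, 0, -0.15, 0.91, 0, 0, 0, 0, -0.15, 0.91, 0, 0, 0, 0, -0.15, 0.91, 0, 0, 0, 0, -0.15, 0.91, 0, 0, 0, 0, 0, 0, 0, 0, 0, 0]'

```text
time_s: 7.55
tool_pos: [0.4686, 0.2227, 0.2009]
tool_rot: [3.141, 0.001, -3.138]
contact_force: [0.0, 0.1, -0.4]
finger_gap: 0.0006
grip_force: 0.0
```

```bash
python3 - <<'E'
from h import *
np.set_printoptions(precision=3,suppress=True)
c=eyes.camera("top");save(c,"t2");w=eyes.camera("wrist");save(w,"w2");s=eyes.camera("scene")
for k,q in zip("tws",(c,w,s)):
  for n,z in dict(lens_center=.12,release_top=.048,wide_can=.05,tall_can=.065,medium_can=.056).items():
    for r in spotter.outline_of(q,n)[:3] if "can" in n else spotter.landmark_of(q,n)[:3]: print(k,n,round(r["p"],2),np.round(r["centre"]),world(q,*r["centre"],z),world(q,*r["centre"]))
t=cv2.resize(cv2.imread('pics/t2.png')[140:290,240:380],(560,600),interpolation=cv2.INTER_CUBIC)
cv2.imwrite('pics/c2.png',t)
E
```

```text
t lens_center 0.76 [351. 195.] [ 0.607 -0.17   0.12 ] [ 0.607 -0.17   0.12 ]
t release_top 0.51 [153. 264.] [0.431 0.358 0.048] [0.391 0.249 0.501]
t release_top 0.44 [230. 205.] [0.593 0.154 0.048] [0.593 0.155 0.044]
t tall_can 0.39 [307. 234.] [ 0.511 -0.058  0.065] [ 0.511 -0.058  0.063]
w release_top 0.82 [429. 158.] [0.432 0.354 0.048] [0.432 0.354 0.048]
w wide_can 0.71 [ 40. 242.] [ 0.511 -0.001  0.05 ] [ 0.511 -0.001  0.049]
w wide_can 0.46 [ 79. 253.] [0.522 0.034 0.05 ] [0.52  0.038 0.055]
w tall_can 0.67 [  4. 233.] [ 0.496 -0.02   0.065] [ 0.509 -0.049  0.03 ]
w medium_can 0.62 [ 81. 252.] [0.518 0.04  0.056] [0.518 0.039 0.055]
s lens_center 0.86 [257. 253.] [ 0.615 -0.176  0.12 ] [ 0.617 -0.178  0.122]
s lens_center 0.68 [209. 232.] [ 0.486 -0.171  0.12 ] [ 0.379 -0.058  0.011]
s release_top 0.45 [293. 182.] [0.467 0.222 0.048] [0.467 0.222 0.048]
s release_top 0.4 [302. 160.] [0.419 0.359 0.048] [0.373 0.443 0.   ]
s release_top 0.39 [318. 203.] [0.581 0.159 0.048] [0.548 0.224 0.003]
s wide_can 0.71 [264. 229.] [ 0.524 -0.02   0.05 ] [ 0.525 -0.02   0.051]
s tall_can 0.57 [251. 232.] [ 0.517 -0.061  0.065] [ 0.518 -0.062  0.066]
s medium_can 0.61 [274. 223.] [0.536 0.008 0.056] [0.529 0.02  0.046]
```

View pics/c2.png

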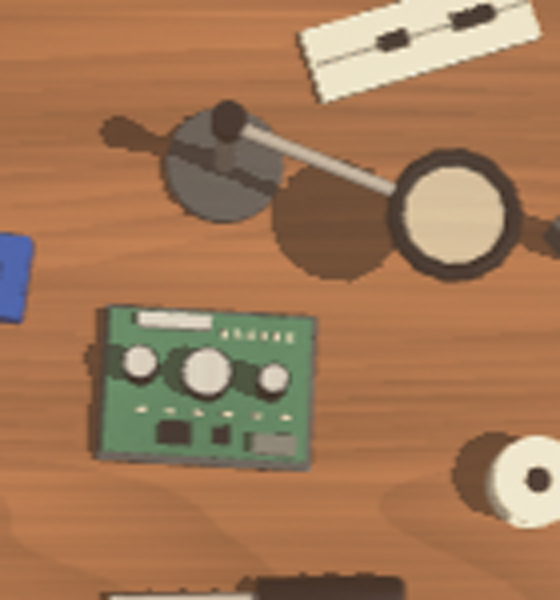

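View pics/w2.png

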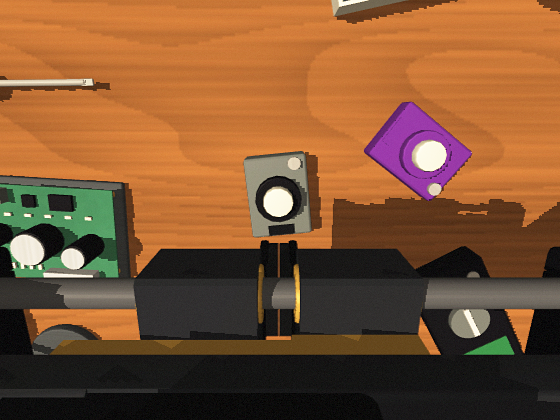

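The lens is clear: it sits at (0.607,−0.170), an arm angle of about 1.16. The widest can is the middle one, at crop (208,372), which is top-view px (292,233). In the wrist view the grey box's button is at (278,202).

```bash
python3 - <<'E'
from h import *
np.set_printoptions(precision=4,suppress=True)
w=eyes.camera("wrist");c=eyes.camera("top");s=eyes.camera("scene")
def blob(q,u,v,r,z):
    g=q["img"].astype(int); m=(g.min(2)>130)&(g.max(2)-g.min(2)<50)
    n,l,st,ce=cv2.connectedComponentsWithStats(m.astype(np.uint8))
    i=l[v,u]; print(i,st[i],ce[i],world(q,*ce[i],z),world(q,*ce[i]))
blob(w,278,202,0,.048);blob(w,28,248,0,.05);blob(c,292,233,0,.05);blob(s,293,182,0,.048);
print(robot.get_obs()["tool_pos"])
E
```

```text
42 [265 187  29  29 624] [278.9615 201.1987] [0.4723 0.221  0.048 ] [0.4723 0.221  0.0479]
78 [ 11 235  34  34 829] [ 27.8432 250.1966] [ 0.5193 -0.0149  0.05  ] [ 0.5195 -0.0153  0.0495]
49 [286 227  12  11 100] [291.21 232.22] [ 0.5177 -0.0143  0.05  ] [ 0.5182 -0.0143  0.0465]
47 [291 181   9   7  44] [294.6818 184.2273] [0.4764 0.2148 0.048 ] [0.4766 0.2144 0.0482]
[0.4694 0.22   0.2007]
```

Emit:
drive_tool --targets '[0.04, 0, -0.86, 0, 0, 0, 0, 0, -0.86, 0, 0, 0, 0, 0, -0.84, 0, 0, 0, 0, 0, 0, 0, 0, 0, 0, 0, -0.05, 0, 0, 0, 0, 0, -0.05, 0, 0, 0, 0, 0, 0, 0, 0, 0]'

```text
time_s: 9.48
tool_pos: [0.4718, 0.2203, 0.0688]
tool_rot: [3.14, 0.002, 3.14]
contact_force: [0.7, -0.1, -0.4]
finger_gap: 0.0006
grip_force: 0.0
```

Emit:
drive_tool --targets '[0, 0, -0.03, 0, 0, 0, 0, 0, -0.03, 0, 0, 0, 0, 0, -0.02, 0, 0, 0, 0, 0, 0, 0, 0, 0]'

```text
time_s: 9.98
tool_pos: [0.4718, 0.2202, 0.064]
tool_rot: [3.141, 0.001, 3.141]
contact_force: [-0.3, -0.4, 2.9]
finger_gap: 0.0003
grip_force: 1.6
```

Emit:
drive_tool --targets '[0, 0, -0.03, 0, 0, 0, 0, 0, -0.02, 0, 0, 0, 0, 0, 0, 0, 0, 0, 0, 0, 0, 0, 0, 0]'

```text
time_s: 10.48
tool_pos: [0.4718, 0.2203, 0.0615]
tool_rot: [3.141, 0.001, 3.141]
contact_force: [0.2, 1.5, 4.1]
finger_gap: 0.0006
grip_force: 2.3
```

Emit:
drive_tool --targets '[0, 0, -0.02, 0, 0, 0, 0, 0, 0, 0, 0, 0, 0, 0, 0, 0, 0, 0]'

```text
time_s: 10.85
tool_pos: [0.4718, 0.2203, 0.0611]
tool_rot: [3.141, 0.001, 3.141]
contact_force: [-0.3, 1.3, 9.1]
finger_gap: 0.0004
grip_force: 4.4
```

Emit:
drive_tool --targets '[0, 0, -0.02, 0, 0, 0, 0, 0, 0, 0, 0, 0, 0, 0, 0, 0, 0, 0]'

```text
time_s: 11.22
tool_pos: [0.4718, 0.2203, 0.0609]
tool_rot: [3.141, 0.001, 3.141]
contact_force: [-3.2, 0.3, 15.1]
finger_gap: 0.001
grip_force: 7.4
```

The button is fully down: the force rose to 15 N against a hard stop. Now up and over to the can.

Emit:
drive_tool --targets '[0, 0, 0.2, 0, 0, 0, 0, 0, 0.8, 0, 0, 0, 0, 0, 0.9, 0, 0, 0, 0, 0, 0.7, 0, 0, 0, 0.19, -0.94, 0, 0, 0, 0, 0.19, -0.94, 0, 0, 0, 0, 0.19, -0.94, 0, 0, 0, 0, 0.19, -0.94, 0, 0, 0, 0, 0.18, -0.94, 0, 0, 0, 0, 0, 0, 0, 0, 0, 0, 0, 0, 0, 0, 0, 0]'

```text
time_s: 12.6
tool_pos: [0.5175, -0.0152, 0.1883]
tool_rot: [-3.141, -0.003, 3.139]
contact_force: [0.4, 0.8, 0.2]
finger_gap: 0.0
grip_force: 0.0
```

```bash
python3 - <<'E'
from h import *
np.set_printoptions(precision=4,suppress=True)
w=eyes.camera("wrist");c=eyes.camera("top");save(w,"w3");s=eyes.camera("scene")
print(robot.get_obs()["tool_pos"])
g=w["img"].astype(int); m=(g.min(2)>120)&(g.max(2)-g.min(2)<50)
n,l,st,ce=cv2.connectedComponentsWithStats(m.astype(np.uint8))
for i in range(1,n):
    if st[i][4]>250: print(st[i],ce[i],world(w,*ce[i],.05),world(w,*ce[i]))
b=world(c,204.5,250,.048); print("button px ->",b)
for k,q in zip("ts",(c,s)):
  for r in spotter.landmark_of(q,"shutter_box")[:3]: print(k,round(r["p"],2),np.round(r["centre"]),world(q,*r["centre"],0))
E
```

```text
[ 0.518  -0.0141  0.189 ]
[243  16 112   9 667] [299.2864  20.3313] [0.3758 0.0011 0.05  ] [0.3677 0.003  0.0161]
[   0   80   46   73 2378] [ 21.2225 118.1569] [ 0.4467 -0.2226  0.05  ] [ 0.4468 -0.2296  0.0405]
[536 135  24  30 423] [551.3002 151.227 ] [0.4737 0.2118 0.05  ] [0.4738 0.2129 0.0487]
[209 138  34  17 499] [225.7154 146.1924] [ 0.4693 -0.0582  0.05  ] [ 0.4711 -0.0613  0.0302]
[261 187  36  34 973] [278.2086 203.5776] [ 0.5184 -0.0149  0.05  ] [ 0.5183 -0.0149  0.0503]
[213 190  22  22 373] [223.6247 200.7882] [ 0.5158 -0.062   0.05  ] [ 0.512  -0.0595  0.0649]
[275 232  39  12 359] [294.0195 237.1643] [ 0.5493 -0.0009  0.05  ] [0.556  0.     0.0323]
button px -> [0.4694 0.2201 0.048 ]
t 0.74 [159. 266.] [0.4313 0.3535 0.    ]
t 0.41 [207. 248.] [0.4805 0.2192 0.    ]
t 0.41 [231. 207.] [0.5971 0.1559 0.    ]
s 0.95 [301. 174.] [0.4168 0.3588 0.    ]
s 0.76 [319. 222.] [0.5942 0.1433 0.    ]
```

View pics/w3.png

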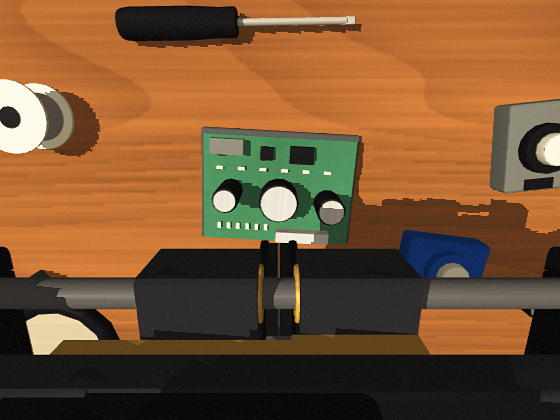

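The widest can's top, at wrist px (278,203), is at (0.518,−0.015,0.050), directly below the fingertips. I'll go down 10 cm, which puts the tips at z = 0.070, and hold.

Emit:
drive_tool --targets '[0, 0, -0.7, 0, 0, 0, 0, 0, -0.7, 0, 0, 0, 0, 0, -0.4, 0, 0, 0, 0, 0, -0.2, 0, 0, 0, 0, 0, 0, 0, 0, 0, 0, 0, 0, 0, 0, 0]'

```text
time_s: 13.6
tool_pos: [0.5192, -0.0147, 0.0902]
tool_rot: [3.141, 0.002, 3.141]
contact_force: [-1.1, 0.4, 0.7]
finger_gap: 0.0002
grip_force: 0.0
```

Emit:
drive_tool --targets '[0, 0, 0, 0, 0, 0, 0, 0, 0, 0, 0, 0, 0, 0, 0, 0, 0, 0, 0, 0, 0, 0, 0, 0, 0, 0, 0, 0, 0, 0, 0, 0, 0, 0, 0, 0, 0, 0, 0, 0, 0, 0, 0, 0, 0, 0, 0, 0, 0, 0, 0, 0, 0, 0, 0, 0, 0, 0, 0, 0, 0, 0, 0, 0, 0, 0, 0, 0, 0, 0, 0, 0]'

```text
time_s: 15.1
tool_pos: [0.5184, -0.015, 0.0893]
tool_rot: [3.142, 0.0, 3.14]
contact_force: [0.8, -0.7, -0.0]
finger_gap: 0.0004
grip_force: 0.0
```

Emit:
drive_tool --targets '[0, 0, 0, 0, 0, 0, 0, 0, 0, 0, 0, 0, 0, 0, 0, 0, 0, 0, 0, 0, 0, 0, 0, 0, 0, 0, 0, 0, 0, 0, 0, 0, 0, 0, 0, 0, 0, 0, 0, 0, 0, 0, 0, 0, 0, 0, 0, 0, 0, 0, 0, 0, 0, 0, 0, 0, 0, 0, 0, 0]'

```text
time_s: 16.35
tool_pos: [0.5184, -0.015, 0.0893]
tool_rot: [-3.142, 0.0, 3.14]
contact_force: [-0.7, -0.4, -0.5]
finger_gap: 0.0002
grip_force: 0.0
```

```bash
python3 -c "
from rig import robot
print(robot.job_done())"
```

```text
the job is handed in; nothing more can be done
None
```

The job is handed in, with no verdict returned: the lens was pushed clear of the board (about 1.16 rad), the grey shutter box's button was pressed to its stop, and the fingertips held still for over 2 s about 2 cm above the widest (middle) can, where they remain.

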